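# Set and lock the depth stop of a tray dibbing press

### The arm

A 6-joint arm with a two-finger parallel gripper is mounted at the origin on the work surface. World frame = base frame: x ahead of the robot, y to its left, z up, the work surface at z = 0. Lengths are in m, angles in rad, forces in N, time in s.
With the tool pointing down it reaches from about 0.3 to 0.775 m from the base axis. Payload 14.6 kg.
Tool frame: the origin (TCP) lies midway between the tips of the shut fingers; the grasp point (between the pads) lies 19 mm behind it; z points along the fingers, y is the line along which they close (so a half turn about z gives the same grasp; the last joint's range is limited). The gripper opens to 94 mm and grips with 3 to 60 N. Pads are 16 mm wide; open, the fingers measure 119 mm over their backs; the gripper's body (75 mm by 177 mm) begins 78 mm behind the grasp point.
Start: joints at [-1.202, 0.3, 1.521, -0, 1.321, -0.067], TCP at [0.232, -0.499, 0.205] pointing down, gripper open.
Joint ranges: [-3.03, 3.03], [-0.79, 2.21], [0.23, 2.52], [-1.04, 4.18], [0, 3.07], [-2.55, 2.55]. Speed limits (rad/s): [2.22, 2.22, 2.57, 3.14, 3.14, 3.14].

### API

Orientations are given as [roll, pitch, yaw] about the fixed x, y, z axes, in that order (R = Rz(yaw) Ry(pitch) Rx(roll)).
In Python, from station import telemetry, optics, ctrl gives the robot as it stands.
- The arm moves only by the tool carry_out, never from a script. Its argument "plan" is a list that holds one entry, the list of rows, each a list of 7 numbers: the shift along the tool's x, y, z in mm, then the turn, a rotation vector about the tool's x, y, z in rad, then the finger opening in mm, from 0 to 94. A call has 1 to 20 rows; each row shifts and turns the commanded pose from where the row before left it, along the tool's axes as they then stand; what a row does not reach is not made up. A row lasts 1/12 s, in which the tool goes at most 41.7 mm and 7.16 degrees, less where a joint would pass 70% of its speed; a pose out of reach is approached as far as the arm can. A call with a gripper value outside its range is refused whole. The fingers move at their own pace and stop on an object; "squeeze" is the grip in N (left out, the last holds). Time passes only in rows, so rows that do not move let the fingers close. It gives the time, the measured TCP pose, the force, the opening and the grip force at its end, in the units of the state.
- telemetry.get_obs(): the state, without advancing time (a new reading comes with each control period).
- optics.camera(name): name is "scene" or "side" or "wrist"; returns a dict with "pixels" (420x560x3 uint8, red, green, blue), "intrinsics" (3x3 intrinsics, pixels), "origin" and "rotation" of the camera in the world. Camera axes: x right, y down, z forward; pixel columns grow to the right and rows downward; lengths in m; the calibration is good to about 2 mm. The wrist camera is an equidistant fisheye: a pixel r from the principal point sees the ray r / f radians off the axis. A picture is of the moment at which its call begins. There is no depth.
- ctrl.hand_in(): hands the job in; it is judged then, once.
The state is a dict: "time_s": time; "qpos": joint angles; "joint_vel": joint speeds; "tau": joint torques, N m; "ee_pos": TCP position; "eef_rot": TCP orientation; "force": force on the tool from outside, world axes, zero at the start; "moment": the same for the moment, N m; "grip_width": finger opening in m; "grip_force": force on a finger pad.
Only numpy, scipy, OpenCV 4.12 (cv2) and the standard library are available. Lean on these libraries where they do the work, as an engineer would, in place of code of your own. Each camera call takes 0.05 s, during which the arm holds its last target. There are 200 camera calls.

### The job

The dibbing press is parked at the sowing depth we want, but its depth stop hangs clear of its pad. First loosen the lever jam nut so that the screw is free, then turn the black knob above it clockwise until the rubber foot just bears on the pad with light pressure, and then swing the lever back clockwise until the nut is firmly nipped up again, without straining the foot or the lever, and let go. Leave the pots, jars and tools lying about where they are.

Things in the scene. Friction and masses are not known exactly. Their poses are not given: they have to be found in the camera images.
- press: Grey and aluminium bench press: base 300 x 370 x 12 mm, head plate (top 94 mm high) parked on two steel columns (177 mm high). It does not move. Origin on the table under the depth stop's vertical axis, which all the stop's parts (knob, nut, foot, pad) share; z up; y points from the stop to the columns, at x = +-125, y = 170 mm.
- lever_pin (a point): Upright plain steel pin at the end of the jam nut's lever: 14 mm in diameter, 114 to 142 mm above the table; this point is on its centre line, 128 mm up, 70 mm from the stop's axis, about which it swings in a circle. The dark lever below it (12 mm wide, 106 to 114 mm up) runs to the nut's round hub (42 mm in diameter, 104 to 118 mm up).
- jam_nut (a joint): Nut and lever angle, rad: about 0.1 as found (tight), growing anticlockwise from above as it loosens, to 1.3. Free drag 0.45 N m (6.5 N at the pin). From 0.4 on it is wholly loose. Turned clockwise it meets its seat near 0.3, then torque rises 2.4 N m per rad; a rise of 0.25 to 0.5 N m over the free reading (4 to 7 N at the pin) is firmly nipped up and stays when released; over 0.8 strains it.
- knob_grip (a point): Middle of the black bar knob on top of the adjuster screw, on the stop's axis, 161 mm up. The bar is 46 mm long (along this point's x axis), 16 mm wide (y), from 148 to 174 mm up, flat-sided; under it only a 12 mm stem and a 28 mm disc from 144 to 148 mm.
- screw: Adjuster screw with the knob; origin on the stop's axis at table height, x along the bar, z up. Turns over 2 rad clockwise from above; the knob keeps its height; each rad lowers the foot 6 mm. Held fast while the nut is tight, not to be forced then; free drag 0.25 N m. Once the foot touches, torque rises 0.4 N m per rad; a rise of 0.05 to 0.2 over the free reading is right and stays on release.
- stop_foot: Black rubber foot, 18 mm across, at the lower end of the spindle under the bracket; this body's origin is its reference on the stop's axis, the underside of the foot lies 50 mm above it; it moves straight down as the screw is turned clockwise. It starts some 2 to 9 mm above the pad.
- stop_post: Steel post on the base plate under the foot, 26 mm in diameter, that carries the pad on which the foot must bear. Origin on the table under it. The height of the pad differs from setting to setting (roughly 43 to 47 mm above the table) and is not measured.
- nut_pad: Pressure pad inside the jam nut's hub, out of sight; it bears on the screw when the nut is tight, which locks the screw. Origin on the stop's axis about at table height.
- small_pot: Bystander: terracotta pot of soil 68 mm across, 60 mm high, beside the stop. Origin under its centre.
- spanner: Bystander: steel spanner 150 mm long lying on the press's head plate. Origin near its middle, underside.
- label_pack: Bystander: white pack of plant labels 100 x 30 x 18 mm lying on the press's head plate. Origin under its centre.
- seed_jar: Bystander: jar 52 mm across, 70 mm high, near the stop. Origin under its centre.
- spray_bottle: Bystander: white bottle 72 mm across, 170 mm high, at the right of the table. Origin under its centre.
- plant_pot: Bystander: succulent in a terracotta pot 100 mm across, 130 mm high with its leaves, at the right of the table. Origin under its centre.
- trowel: Bystander: flat hand tool 240 mm long lying at the right of the table. Origin near its middle, underside.

How it is judged:
On the way, in this order (a step that is already met when the one before it is completed fails the run):
1. the jam nut has been loosened: turned back to 0.36 rad or more, no clamping force left (value of joint jam_nut above 0.36 rad and contact force between nut_pad and screw below 2 N), for 0.2 s.
2. with the nut still loose, the foot has been screwed down until it bears on its pad with 4 to 45 N (contact force between nut_pad and screw below 2 N and contact force between stop_foot and stop_post between 4 and 45 N), for 0.2 s.
At the end, for the whole second after the job is handed in: The rubber foot bears on its pad with 4 to 45 N, the jam nut clamps the screw with 20 to 110 N, and knob and lever are at rest (contact force between stop_foot and stop_post between 4 and 45 N and contact force between nut_pad and screw between 20 and 110 N and velocity of joint jam_nut below 0.05 rad/s and angular speed of screw below 0.05 rad/s); the robot touches nothing.
It fails at once if the screw was forced round against the tightened jam nut (contact force between nut_pad and screw above 10 N and angular speed of screw above 0.3 rad/s).
It fails at once if the foot was jacked against its pad with more than 65 N (contact force between stop_foot and stop_post above 65 N).
It fails at once if the jam nut was strained: over 115 N of clamping (contact force between nut_pad and screw above 115 N).
It fails at once if a bystander was moved more than 30 mm or tipped over (distance of any of small_pot, spanner, label_pack, seed_jar, spray_bottle, plant_pot, trowel from where it was at the start of the episode above 0.03 m or angle between any of small_pot, seed_jar, spray_bottle, plant_pot's own z axis and vertical above 0.5 rad).
It also fails if it takes over 72 s, if anything falls off the work surface, if the arm or the gripper's body presses on something with over 40 N, if the wrist force passes 120 N, or if a joint passes its speed limit or range.

## Working session

There is one attempt and no reset: what is moved stays moved. The work goes in short steps, Python scripts to look and compute and a tool call to move; the robot and the scene stay as the last step left them, time stands still between calls to the robot, and variables do not carry over. Pictures are saved under pics/ and viewed, at most 10 in all, crops included, and the job is handed in when it is done.

Besides the shell and the picture viewer there is one more tool, called after "Emit:" by a JSON object that holds its "name" and its "arguments". carry_out: Moves the arm, as the interface text tells. Its arguments: {"type":"object","properties":{"plan":{"type":"array","items":{"type":"array","items":{"type":"array","items":{"type":"number"}}}},"squeeze":{"type":"number"}},"required":["plan"]}

```bash
mkdir -p pics; ls
python3 - <<'E'
from station import telemetry, optics
import cv2,numpy as np
o=telemetry.get_obs();print({k:np.round(v,3).tolist() for k,v in o.items()})
for n in("scene","side","wrist"):
    c=optics.camera(n);np.savez(f"pics/{n}0.npz",**c);cv2.imwrite(f"pics/{n}0.png",c["pixels"][:,:,::-1]);print(n,c["intrinsics"].round(1).tolist(),c["origin"].round(3),c["rotation"].round(3).tolist())
E
```

```text
pics
{'time_s': 0.0, 'qpos': [-1.202, 0.301, 1.522, -0.0, 1.321, -0.067], 'joint_vel': [0.0, 0.001, 0.0, 0.001, 0.001, 0.001], 'tau': [0.001, -53.18, -35.273, 0.071, 0.024, -0.0], 'ee_pos': [0.232, -0.498, 0.205], 'eef_rot': [-3.14, -0.0, 0.436], 'force': [-0.005, -0.125, -0.369], 'moment': [0.052, -0.02, 0.01], 'grip_force': 0.0, 'grip_width': 0.094}
scene [[404.5, 0.0, 281.7], [0.0, 404.5, 207.5], [0.0, 0.0, 1.0]] [ 1.144 -0.125  0.718] [-2.373, 0.004, 1.63]
side [[411.2, 0.0, 281.1], [0.0, 411.2, 204.5], [0.0, 0.0, 1.0]] [0.179 0.3   0.681] [-2.33, -0.009, -2.409]
wrist [[325.2, 0.0, 278.5], [0.0, 325.2, 213.3], [0.0, 0.0, 1.0]] [ 0.297 -0.469  0.385] [2.894, 0.001, -1.135]
```

View pics/scene0.png

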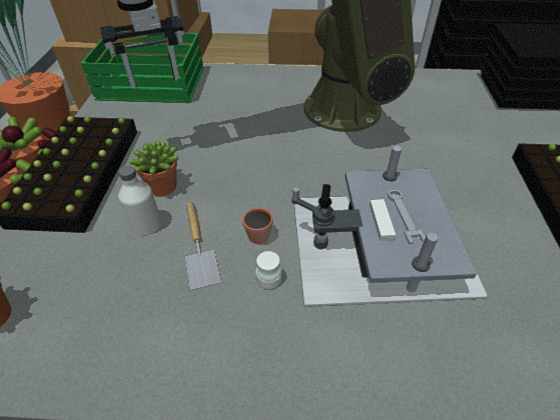

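View pics/side0.png

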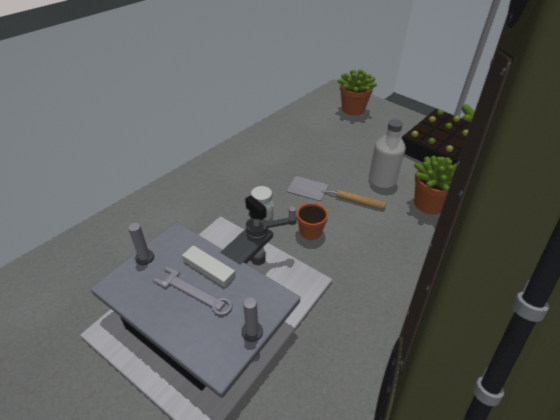

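The scene view shows the knob at about (326,195), the pin top at (296,191), and the column tops at (396,149) and (431,237). The side view shows the knob at (256,207), the pin at (292,210), and the column tops at (137,227) and (251,301). I'll zoom in and measure.

```bash
cat > h.py <<'E'
import numpy as np
from scipy.spatial.transform import Rotation as R
def load(n): return dict(np.load(f"pics/{n}.npz"))
def rot(c):
    r=np.array(c["rotation"]); return R.from_euler("xyz",r).as_matrix() if r.size==3 else r
def ray(c,uv,fish=False):
    K=c["intrinsics"]; d=np.array([(uv[0]-K[0,2])/K[0,0],(uv[1]-K[1,2])/K[1,1],1.])
    if fish:
        r=np.hypot(*d[:2]); d=np.array([*(d[:2]/r*np.sin(r)),np.cos(r)])
    return rot(c)@(d/np.linalg.norm(d))
def plane(c,uv,z,fish=False):
    d=ray(c,uv,fish);o=c["origin"]; return o+d*(z-o[2])/d[2]
def proj(c,p):
    q=rot(c).T@(np.asarray(p)-c["origin"]);q=c["intrinsics"]@(q/q[2]);return q[:2]
def projf(c,p):
    q=rot(c).T@(np.asarray(p)-c["origin"]);r=np.hypot(*q[:2]);t=np.arctan2(r,q[2]);K=c["intrinsics"]
    return K[:2,2]+K[0,0]*t*q[:2]/r
E
python3 - <<'E'
from h import *
import cv2
s,t=load("scene0"),load("side0")
for nm,a,b,z in [("colA",(396,149),(251,301),.177),("colB",(431,237),(137,227),.177),("pin",(296,191),(292,209),.142),("knob",(326,189),(256,201),.174)]:
    print(nm,plane(s,a,z).round(3),plane(t,b,z).round(3))
A=cv2.resize(s["pixels"][170:230,280:345,::-1],None,fx=6,fy=6,interpolation=cv2.INTER_CUBIC)
B=cv2.resize(t["pixels"][185:245,235:300,::-1],None,fx=6,fy=6,interpolation=cv2.INTER_CUBIC)
im=cv2.convertScaleAbs(np.hstack([A,B]),alpha=1.8);cv2.imwrite("pics/z0.png",im)
E
```

```text
colA [0.434 0.078 0.177] [0.429 0.079 0.177]
colB [0.679 0.105 0.177] [0.673 0.106 0.177]
pin [ 0.54  -0.134  0.142] [ 0.533 -0.131  0.142]
knob [ 0.564 -0.075  0.174] [ 0.573 -0.077  0.174]
```

View pics/z0.png

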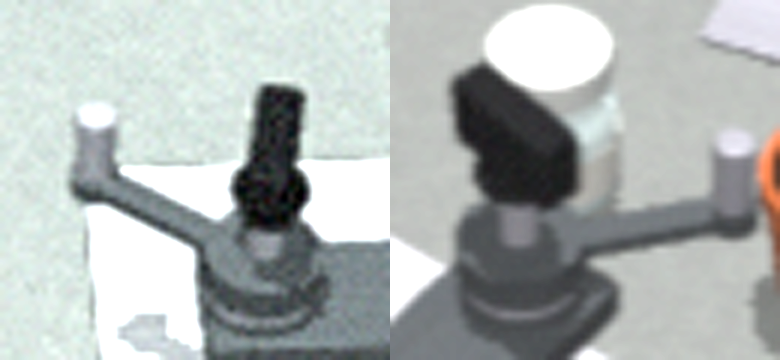

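The zoom shows the pin top at about (95,115)/6 in the scene crop and the bar running roughly along the scene view direction. The columns are 0.247 apart (0.250 expected). The axis comes out at about (0.573,-0.077), which agrees with the knob ray. The pin is about 66 mm from it (70 expected). Next I move above the pin and look with the wrist camera.

Emit:
{"name": "carry_out", "arguments": {"plan": [[[0,0,-30,0,0,0,94],[0,0,-30,0,0,0,94],[28,-13,0,0,0,0,94],[28,-13,0,0,0,0,94],[28,-13,0,0,0,0,94],[28,-13,0,0,0,0,94],[28,-13,0,0,0,0,94],[28,-13,0,0,0,0,94],[28,-13,0,0,0,0,94],[28,-14,0,0,0,0,94],[28,-14,0,0,0,0,94],[28,-14,0,0,0,0,94],[28,-14,0,0,0,0,94],[28,-14,0,0,0,0,94],[28,-14,0,0,0,0,94],[28,-14,0,0,0,0,94],[28,-14,0,0,0,0,94],[0,0,0,0,0,-0.1,94],[0,0,0,0,0,-0.1,94],[0,0,0,0,0,0,94]]]}}

```text
time_s: 1.82
ee_pos: [0.5274, -0.1367, 0.2651]
eef_rot: [-3.141, 0.0, 0.642]
force: [-1.0, -0.2, -0.9]
grip_width: 0.0938
grip_force: 0.0
```

Run:
```python
from station import telemetry, optics
import cv2
c=optics.camera("wrist");np=__import__("numpy");np.savez("pics/w1.npz",**c);cv2.imwrite("pics/w1.png",cv2.convertScaleAbs(c["pixels"][:,:,::-1],alpha=1.5))
from h import *
o=telemetry.get_obs();print(o["ee_pos"],o["eef_rot"],o["qpos"],c["origin"],c["rotation"])
for p in [(.573,-.077,.174),(.537,-.132,.142)]: print(projf(c,p))
s,t=load("scene0"),load("side0")
print(plane(t,(249.2,197.5),.174),plane(t,(263.3,210),.174),plane(s,(326.7,185),.174))
```

```text
[ 0.52719098 -0.13709143  0.2651456 ] [-3.14114642e+00  3.84315438e-04  6.34688611e-01] [-3.21619124e-01  2.49557326e-01  1.44647980e+00 -5.71851611e-05
  1.44614170e+00  6.14495804e-01] [ 0.5850311  -0.0944683   0.44530399] [ 2.89359210e+00  3.09789018e-04 -9.28970554e-01]
[252.97092811 131.88262415]
[279.96497654 197.18198733]
[ 0.58877177 -0.07545821  0.174     ] [ 0.5472532  -0.06925852  0.174     ] [ 0.55283261 -0.07314136  0.174     ]
```

View pics/w1.png

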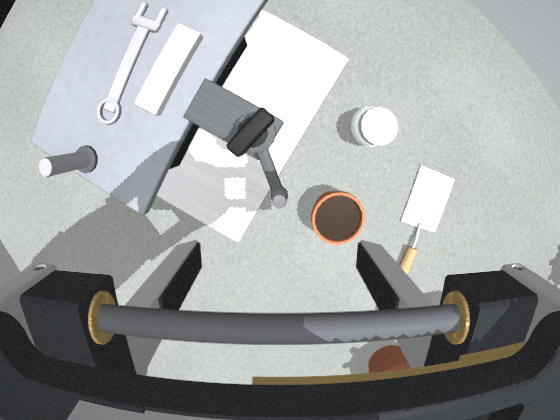

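The wrist view shows the knob bar centred near (250,132) and the pin top near (280,198), both where my estimates project. I'll refine with masks.

Run:
```python
from h import *
import cv2
c=load("w1");im=c["pixels"];g=im.max(2)
m=(g<40).astype(np.uint8);m[:,:200]=0;m[180:]=0;m[:90]=0;m[:,300:]=0
n,l,st,ce=cv2.connectedComponentsWithStats(m);k=1+st[1:,4].argmax();print(st[k],ce[k])
ys,xs=np.where(l==k);P=np.array([plane(c,(x,y),.170,True)[:2] for x,y in zip(xs,ys)])
r=cv2.minAreaRect((P*1000).astype(np.float32));print(r);print(cv2.boxPoints(r))
u,s,v=np.linalg.svd(P-P.mean(0),full_matrices=False);print(P.mean(0),np.arctan2(v[0,1],v[0,0]))
print(g[188:212,266:296])
```

```text
[227 108  47  48 283] [250.33922261 132.33922261]
((571.2047119140625, -73.45126342773438), (19.167110443115234, 45.30967330932617), 84.102294921875)
[[547.68506  -80.65625 ]
 [592.7549   -85.311935]
 [594.72437  -66.24628 ]
 [549.65454  -61.59059 ]]
[ 0.57118547 -0.07511529] 3.0312124963314946
[[140 143 142 134  80  60  65  66  65  67  67  64  66  67  64  62  60  49
   65 110 142 139 138 144 143 142 136 137 138 142]
 [142 141 138 131  75  55  62  65  64  67  65  67  68  67  66  64  69  66
   60  48 139 144 142 147 146 142 137 138 140 140]
 [141 140 129 104  97  53  63  66  66  67  72  73  72  75  74  71  71  65
   66  61  89 141 147 148 144 148 144 141 139 136]
 [140 134 121  90  98  68  65  67  65  70  76  74  76  73  76  74  73  70
   67  65  57  94 143 148 147 149 144 142 143 142]
 [137 128  94  99  98  67  68  68  72  73  76  76  75  76  72  77  73  69
   69  66  68 106 148 147 147 147 144 144 146 146]
 [133 115  91 100 100  60  67  69  70  77  74  78  77  76  72  75  72  73
   69  68  66  79 145 148 150 149 146 143 143 147]
 [124  87  98 103  93  66  69  71  74  77  79  78  80 
[... 1496 characters left out ...]
114 118 118 120 116 109
  112 140 139 143 141 142 143 146 150 147 144 141]
 [ 99  98  99  97 100 145 145 146 147 138 122 113 115 115 117 115 126 140
  144 141 142 140 139 137 142 148 146 146 142 139]
 [106  99 105 105  98 138 145 145 147 147 144 123 118 119 137 123 140 139
  144 142 136 135 139 143 145 147 145 140 139 138]
 [143 107 142 143 106 110 150 146 145 145 144 143 144 140 144 143 141 140
  141 139 136 138 139 141 143 144 137 136 137 142]
 [139 143 140 141 144 146 146 143 142 144 142 143 141 141 141 143 141 143
  141 142 138 142 142 139 141 140 138 138 141 143]
 [136 139 141 142 144 146 147 145 146 145 144 144 143 139 139 139 142 144
  148 143 144 148 146 139 139 137 137 138 140 142]]
```

Run:
```python
from h import *
p=plane(load("w1"),(279.8,201.7),.142,True);print(p)
s,t=load("scene0"),load("side0")
print(plane(s,(280+95/6,170+113/6),.142),plane(t,(235+345/6,185+142/6),.142))
a=np.array([.572,-.076]);d=p[:2]-a;print(np.hypot(*d),np.arctan2(d[1],d[0]))
```

```text
[ 0.53338666 -0.13450951  0.142     ]
[ 0.53320745 -0.13410929  0.142     ] [ 0.53240899 -0.13234989  0.142     ]
0.07010244493675759 -2.1541343552838246
```

Emit:
{"name": "carry_out", "arguments": {"plan": [[[0,0,0,0,0,-0.088,50],[0,0,0,0,0,-0.088,50],[0,0,0,0,0,-0.088,50],[0,0,0,0,0,-0.088,50],[5.8,3.5,0,0,0,0,50],[0,0,20,0,0,0,50],[0,0,20,0,0,0,50],[0,0,20,0,0,0,50],[0,0,20,0,0,0,50],[0,0,20,0,0,0,50],[0,0,10,0,0,0,50],[0,0,0,0,0,0,50],[0,0,0,0,0,0,50]]]}}

```text
time_s: 2.95
ee_pos: [0.5336, -0.1344, 0.1559]
eef_rot: [-3.142, -0.0, 0.985]
force: [-0.3, -1.1, -0.3]
grip_width: 0.0499
grip_force: 0.0
```

Run:
```python
from station import telemetry, optics
import cv2
from h import *
c=optics.camera("wrist");np.savez("pics/w2.npz",**c);cv2.imwrite("pics/w2.png",cv2.convertScaleAbs(c["pixels"][:,:,::-1],alpha=1.5))
o=telemetry.get_obs();print(o["ee_pos"],o["eef_rot"],o["qpos"],o["force"],o["moment"])
```

```text
[ 0.53387566 -0.13451208  0.15654251] [ 3.14035200e+00 -3.67457457e-04  9.85887415e-01] [-3.13354057e-01  3.44634298e-01  1.57964038e+00  2.26211490e-05
  1.21602423e+00  2.71547238e-01] [ 0.25658808 -0.24969472  0.24558178] [-0.04563888 -0.0522494  -0.00102025]
```

View pics/w2.png

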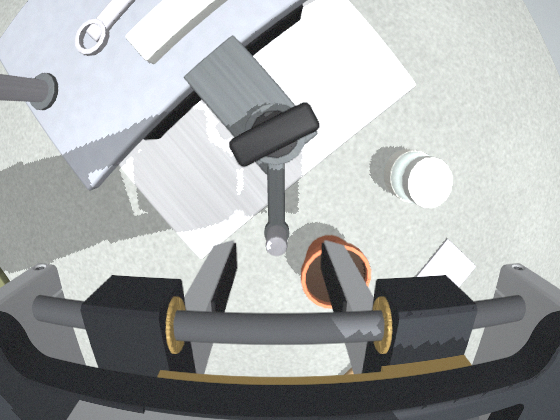

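The pin at (276,244) sits midway between the fingers and the lever is radial to the tool. Descend and grip.

Emit:
{"name": "carry_out", "arguments": {"plan": [[[0,0,13,0,0,0,50],[0,0,13,0,0,0,50],[0,0,12,0,0,0,50],[0,0,0,0,0,0,50],[0,0,0,0,0,0,0],[0,0,0,0,0,0,0],[0,0,0,0,0,0,0],[0,0,0,0,0,0,0],[0,0,0,0,0,0,0],[0,0,0,0,0,0,0],[0,0,0,0,0,0,0],[0,0,0,0,0,0,0]]], "squeeze": 20}}

```text
time_s: 4.0
ee_pos: [0.5335, -0.1344, 0.1177]
eef_rot: [3.141, -0.0, 0.988]
force: [-0.4, 0.3, 3.2]
grip_width: 0.0135
grip_force: 20.0
```

Emit:
{"name": "carry_out", "arguments": {"plan": [[[0.07,3.15,0,0,0,-0.045,0],[0.07,3.15,0,0,0,-0.045,0],[0.07,3.15,0,0,0,-0.045,0],[0.07,3.15,0,0,0,-0.045,0],[0.07,3.15,0,0,0,-0.045,0],[0.07,3.15,0,0,0,-0.045,0],[0.07,3.15,0,0,0,-0.045,0],[0.07,3.15,0,0,0,-0.045,0],[0.07,3.15,0,0,0,-0.045,0],[0.07,3.15,0,0,0,-0.045,0]]]}}

```text
time_s: 4.83
ee_pos: [0.5624, -0.1446, 0.1177]
eef_rot: [-3.14, -0.001, 1.44]
force: [-5.5, 5.9, 6.3]
grip_width: 0.0134
grip_force: 20.0
```

Emit:
{"name": "carry_out", "arguments": {"plan": [[[0,0,0,0,0,0,0],[0,0,0,0,0,0,0],[0,0,0,0,0,0,0],[0,0,0,0,0,0,0]]]}}

```text
time_s: 5.17
ee_pos: [0.5628, -0.1446, 0.1177]
eef_rot: [3.141, -0.001, 1.438]
force: [1.2, 5.5, 3.4]
grip_width: 0.0134
grip_force: 20.0
```

Run:
```python
from station import telemetry
import numpy as np
o=telemetry.get_obs();p=o["ee_pos"]-np.array([.572,-.076,0]);print(o["ee_pos"],o["eef_rot"],o["force"],o["moment"],np.hypot(*p[:2]),np.arctan2(p[1],p[0])+2.154+.1)
```

```text
[ 0.56282304 -0.1445906   0.11773709] [ 3.14128316e+00 -1.08276753e-03  1.43807417e+00] [1.20572273 5.52990134 3.40225763] [ 0.90106679 -0.11274824 -0.04085195] 0.06920178607568975 0.5502002256625346
```

Emit:
{"name": "carry_out", "arguments": {"plan": [[[0,0,0,0,0,0,50],[0,0,0,0,0,0,50],[0,0,0,0,0,0,50],[0,0,0,0,0,0,50],[0,0,0,0,0,0,50],[0,0,-25,0,0,0,50],[0,0,-25,0,0,0,50],[0,0,-25,0,0,0,50],[0,0,-25,0,0,0,50],[23,0,0,0,0,0,50],[23,0,0,0,0,0,50],[23.2,0,0,0,0,0,50],[0,0,0,0,0,0,50]]]}}

```text
time_s: 6.25
ee_pos: [0.572, -0.0737, 0.2176]
eef_rot: [3.141, -0.001, 1.44]
force: [0.8, 0.0, -0.3]
grip_width: 0.0501
grip_force: 0.0
```

Emit:
{"name": "carry_out", "arguments": {"plan": [[[0,0,0,0,0,-0.11,50],[0,0,0,0,0,-0.11,50],[0,0,0,0,0,-0.11,50],[0,0,0,0,0,-0.11,50],[0,0,0,0,0,-0.11,50],[0,0,0,0,0,-0.11,50],[0,0,0,0,0,-0.11,50],[0,0,0,0,0,-0.11,50],[0,0,0,0,0,-0.11,50],[0,0,0,0,0,-0.11,50],[0,0,0,0,0,-0.11,50],[0,0,0,0,0,-0.11,50],[0,0,0,0,0,-0.11,50],[0,0,0,0,0,-0.11,50],[0,0,0,0,0,-0.053,50],[0,0,0,0,0,0,50],[0,0,0,0,0,0,50]]]}}

```text
time_s: 7.67
ee_pos: [0.5717, -0.0771, 0.2174]
eef_rot: [-3.142, -0.0, 3.028]
force: [-0.4, -0.3, 0.3]
grip_width: 0.0498
grip_force: 0.0
```

Run:
```python
from station import telemetry, optics
import cv2
from h import *
c=optics.camera("wrist");np.savez("pics/w3.npz",**c);cv2.imwrite("pics/w3.png",cv2.convertScaleAbs(c["pixels"][:,:,::-1],alpha=1.5))
o=telemetry.get_obs();print(o["ee_pos"],o["eef_rot"],o["qpos"],o["force"],o["moment"])
print(projf(c,(.572,-.076,.174)))
```

```text
[ 0.57172061 -0.0770118   0.21738754] [-3.14156578e+00 -1.20428969e-04  3.02828346e+00] [-1.97365445e-01  3.51472021e-01  1.42503383e+00 -3.76862088e-05
  1.36520455e+00 -1.65484489e+00] [ 0.0400577   0.02083075 -0.86266625] [ 0.06481368 -0.09526214 -0.04284626]
[280.10694222 231.77044982]
```

View pics/w3.png

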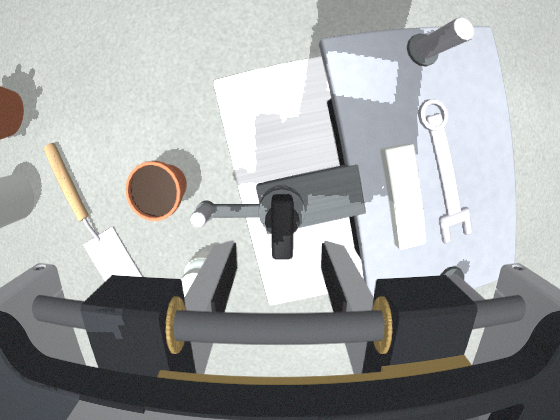

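The bar is centred at about (283,228) and parallel to the fingers. Its centre is slightly right of my prediction (280,232), so I'll measure the offset.

Run:
```python
from h import *
c=load("w3");g=c["pixels"].max(2)
for r in range(192,264,6):
    x=np.where(g[r,265:300]<40)[0]+265
    if len(x):print(r,x.min(),x.max(),plane(c,((x.min()+x.max())/2,r),.17,True).round(4))
```

```text
198 272 292 [ 0.5483 -0.072   0.17  ]
204 271 293 [ 0.5527 -0.0725  0.17  ]
210 269 294 [ 0.557  -0.0733  0.17  ]
216 266 297 [ 0.5615 -0.0738  0.17  ]
222 265 295 [ 0.5658 -0.0754  0.17  ]
228 271 296 [ 0.5707 -0.0733  0.17  ]
234 272 291 [ 0.5751 -0.0753  0.17  ]
240 272 291 [ 0.5797 -0.0758  0.17  ]
246 272 291 [ 0.5844 -0.0763  0.17  ]
252 290 291 [ 0.5899 -0.0702  0.17  ]
258 288 288 [ 0.5946 -0.0725  0.17  ]
```

Emit:
{"name": "carry_out", "arguments": {"plan": [[[0,1.8,13,0,0,0,50],[0,0,18,0,0,0,50],[0,0,18,0,0,0,50],[0,0,18,0,0,0,50],[0,0,0,0,0,0,50],[0,0,0,0,0,0,0],[0,0,0,0,0,0,0],[0,0,0,0,0,0,0],[0,0,0,0,0,0,0],[0,0,0,0,0,0,0],[0,0,0,0,0,0,0],[0,0,0,0,0,0,0],[0,0,0,0,0,0,0]]], "squeeze": 50}}

```text
time_s: 8.8
ee_pos: [0.5722, -0.0746, 0.151]
eef_rot: [3.141, 0.001, 3.031]
force: [0.1, 4.5, 5.1]
grip_width: 0.0159
grip_force: 50.0
```

```bash
cat > st.py <<'E'
from station import telemetry
import numpy as np
o=telemetry.get_obs();p=o["ee_pos"]-np.array([.572,-.0750,0])
print("t",round(float(o["time_s"]),2),"pos",o["ee_pos"].round(4),"rpy",np.round(o["eef_rot"],4),"F",np.round(o["force"],2),"M",np.round(o["moment"],3),"q6",round(o["qpos"][5],4),"grip",o["grip_width"],o["grip_force"],"tau6",o["tau"][5])
f=o["force"];print("Mz about axis",o["moment"][2]+p[0]*f[1]-p[1]*f[0],"raw",o["moment"][2])
E
python3 st.py
```

```text
t 8.8 pos [ 0.5722 -0.0746  0.151 ] rpy [3.1412e+00 9.0000e-04 3.0310e+00] F [0.11 4.49 5.09] M [ 0.761 -0.063  0.05 ] q6 -1.6537 grip 0.015911171036381823 50.00161170959473 tau6 0.011699738970492035
Mz about axis 0.05101993247899923 raw 0.050066754673004935
```

Emit:
{"name": "carry_out", "arguments": {"plan": [[[0,0,0,0,0,0.03,0],[0,0,0,0,0,0.03,0],[0,0,0,0,0,0.03,0],[0,0,0,0,0,0.03,0],[0,0,0,0,0,0.03,0]]]}}

```text
time_s: 9.22
ee_pos: [0.5722, -0.0749, 0.151]
eef_rot: [3.142, 0.001, 2.88]
force: [-0.7, 2.5, 5.2]
grip_width: 0.0154
grip_force: 50.0
```

```bash
python3 st.py
```

```text
t 9.22 pos [ 0.5722 -0.0749  0.151 ] rpy [3.1415e+00 8.0000e-04 2.8797e+00] F [-0.69  2.5   5.17] M [ 0.435 -0.016  0.306] q6 -1.5025 grip 0.01544270532765612 50.033621191978455 tau6 -0.5030343309044838
Mz about axis 0.30627825074712395 raw 0.30572736218461305
```

Emit:
{"name": "carry_out", "arguments": {"plan": [[[0,0,0,0,0,0.03,0],[0,0,0,0,0,0.03,0],[0,0,0,0,0,0.03,0]]]}}

```text
time_s: 9.47
ee_pos: [0.5721, -0.075, 0.151]
eef_rot: [-3.141, 0.001, 2.79]
force: [-1.6, 1.9, 5.9]
grip_width: 0.0157
grip_force: 50.0
```

```bash
python3 st.py
```

```text
t 9.47 pos [ 0.5721 -0.075   0.151 ] rpy [-3.1415e+00  8.0000e-04  2.7896e+00] F [-1.58  1.91  5.86] M [0.31  0.087 0.222] q6 -1.4125 grip 0.015664922609050995 50.034141540527344 tau6 -0.5013353750109673
Mz about axis 0.2219007444507619 raw 0.22160980513849163
```

Emit:
{"name": "carry_out", "arguments": {"plan": [[[0,0,0,0,0,0.03,0],[0,0,0,0,0,0.03,0],[0,0,0,0,0,0.03,0]]]}}

```text
time_s: 9.72
ee_pos: [0.5721, -0.0751, 0.151]
eef_rot: [-3.141, 0.001, 2.7]
force: [-0.6, 0.5, 5.7]
grip_width: 0.0151
grip_force: 50.0
```

```bash
python3 st.py
```

```text
t 9.72 pos [ 0.5721 -0.0751  0.151 ] rpy [-3.1414e+00  8.0000e-04  2.6996e+00] F [-0.61  0.53  5.69] M [0.216 0.149 0.246] q6 -1.3225 grip 0.015068078520658522 50.034674406051636 tau6 -0.4994329623878002
Mz about axis 0.24619660703126975 raw 0.24619910160110803
```

tau6 is a much cleaner signal: free reading −0.50. I continue and watch for a rise in magnitude.

Emit:
{"name": "carry_out", "arguments": {"plan": [[[0,0,0,0,0,0.03,0],[0,0,0,0,0,0.03,0],[0,0,0,0,0,0.03,0],[0,0,0,0,0,0.03,0]]]}}

```text
time_s: 10.05
ee_pos: [0.572, -0.0753, 0.151]
eef_rot: [-3.141, 0.001, 2.58]
force: [-3.1, -0.0, 5.6]
grip_width: 0.0155
grip_force: 50.0
```

```bash
python3 st.py
```

```text
t 10.05 pos [ 0.572  -0.0753  0.151 ] rpy [-3.1411e+00  7.0000e-04  2.5796e+00] F [-3.08 -0.01  5.58] M [-0.045  0.278  0.285] q6 -1.2025 grip 0.015474974079113843 50.0354790687561 tau6 -0.4968753643333912
Mz about axis 0.2837428447738879 raw 0.28461012941895053
```

Emit:
{"name": "carry_out", "arguments": {"plan": [[[0,0,0,0,0,0.03,0],[0,0,0,0,0,0.03,0],[0,0,0,0,0,0.03,0],[0,0,0,0,0,0.03,0]]]}}

```text
time_s: 10.38
ee_pos: [0.5719, -0.0754, 0.151]
eef_rot: [-3.141, 0.001, 2.459]
force: [-4.2, -1.8, 6.6]
grip_width: 0.0158
grip_force: 50.0
```

```bash
python3 st.py
```

```text
t 10.38 pos [ 0.5719 -0.0754  0.151 ] rpy [-3.1409e+00  8.0000e-04  2.4595e+00] F [-4.19 -1.82  6.65] M [-0.228  0.435  0.209] q6 -1.0825 grip 0.01577394027584679 50.03624439239502 tau6 -0.4943731427192688
Mz about axis 0.20701163077796222 raw 0.2087007891042351
```

Emit:
{"name": "carry_out", "arguments": {"plan": [[[0,0,0,0,0,0.03,0],[0,0,0,0,0,0.03,0],[0,0,0,0,0,0.03,0],[0,0,0,0,0,0.03,0]]]}}

```text
time_s: 10.72
ee_pos: [0.5718, -0.0756, 0.151]
eef_rot: [-3.141, 0.001, 2.339]
force: [-5.1, -2.3, 7.3]
grip_width: 0.0156
grip_force: 50.0
```

```bash
python3 st.py
```

```text
t 10.72 pos [ 0.5718 -0.0756  0.151 ] rpy [-3.1407e+00  8.0000e-04  2.3395e+00] F [-5.12 -2.25  7.25] M [-0.405  0.664  0.244] q6 -0.9625 grip 0.015581309122322688 50.037217140197754 tau6 -0.49152128398418427
Mz about axis 0.24188408186827073 raw 0.24427283121953297
```

Emit:
{"name": "carry_out", "arguments": {"plan": [[[0,0,0,0,0,0.03,0],[0,0,0,0,0,0.03,0],[0,0,0,0,0,0.03,0],[0,0,0,0,0,0.03,0]]]}}

```text
time_s: 11.05
ee_pos: [0.5717, -0.0757, 0.151]
eef_rot: [-3.14, 0.001, 2.219]
force: [-6.3, -3.2, 7.1]
grip_width: 0.0156
grip_force: 50.0
```

```bash
python3 st.py
```

```text
t 11.05 pos [ 0.5717 -0.0757  0.151 ] rpy [-3.1404e+00  8.0000e-04  2.2194e+00] F [-6.32 -3.21  7.07] M [-0.553  0.886  0.212] q6 -0.8426 grip 0.015551872267351717 50.038204193115234 tau6 -0.4882500506937504
Mz about axis 0.20826940522424736 raw 0.21150435658881
```

Emit:
{"name": "carry_out", "arguments": {"plan": [[[0,-0.2,0,0,0,0.03,0],[0,-0.2,0,0,0,0.03,0],[0,0,0,0,0,0.03,0],[0,0,0,0,0,0.03,0]]]}}

```text
time_s: 11.38
ee_pos: [0.5715, -0.0758, 0.151]
eef_rot: [-3.141, 0.001, 2.099]
force: [-4.4, -2.4, 7.6]
grip_width: 0.0157
grip_force: 50.0
```

```bash
python3 st.py
```

```text
t 11.38 pos [ 0.5715 -0.0758  0.151 ] rpy [-3.1409e+00  1.0000e-03  2.0994e+00] F [-4.43 -2.42  7.59] M [-0.386  0.701  0.24 ] q6 -0.723 grip 0.015701492325739128 50.038275718688965 tau6 -0.4888240434229374
Mz about axis 0.23731784746855294 raw 0.23964197388764308
```

Emit:
{"name": "carry_out", "arguments": {"plan": [[[0,0,0,0,0,0.03,0],[0,0,0,0,0,0.03,0],[0,0,0,0,0,0.03,0]]]}}

```text
time_s: 11.63
ee_pos: [0.5714, -0.0759, 0.151]
eef_rot: [-3.141, 0.001, 2.009]
force: [-6.1, -2.9, 8.0]
grip_width: 0.0159
grip_force: 50.0
```

```bash
python3 st.py
```

```text
t 11.63 pos [ 0.5714 -0.0759  0.151 ] rpy [-3.1406e+00  1.0000e-03  2.0095e+00] F [-6.15 -2.89  8.02] M [-0.445  0.932  0.351] q6 -0.6331 grip 0.015943449178595637 50.04669964313507 tau6 -0.4598490335047245
Mz about axis 0.3471881331535243 raw 0.3507092192902553
```

tau6 just broke its trend by +0.03 and Mz rose as well, so the foot has touched at about yaw 2.08. I advance gently towards a rise of about 0.1.

Emit:
{"name": "carry_out", "arguments": {"plan": [[[0,0,0,0,0,0.03,0],[0,0,0,0,0,0.03,0],[0,0,0,0,0,0.03,0]]]}}

```text
time_s: 11.88
ee_pos: [0.5712, -0.0759, 0.151]
eef_rot: [-3.14, 0.001, 1.919]
force: [-6.2, -2.8, 8.0]
grip_width: 0.0157
grip_force: 50.1
```

```bash
python3 st.py
```

```text
t 11.88 pos [ 0.5712 -0.0759  0.151 ] rpy [-3.1404e+00  1.1000e-03  1.9194e+00] F [-6.21 -2.84  8.02] M [-0.585  1.073  0.33 ] q6 -0.5431 grip 0.015743227255908286 50.05731761455536 tau6 -0.4279719293117523
Mz about axis 0.32639094105796784 raw 0.3298941819471545
```

Emit:
{"name": "carry_out", "arguments": {"plan": [[[0,0,0,0,0,0.03,0],[0,0,0,0,0,0.03,0],[0,0,0,0,0,0.03,0],[0,0,0,0,0,0.03,0]]]}}

```text
time_s: 12.22
ee_pos: [0.5711, -0.076, 0.151]
eef_rot: [-3.14, 0.001, 1.799]
force: [-7.3, -3.8, 9.2]
grip_width: 0.0156
grip_force: 50.1
```

```bash
python3 st.py
```

```text
t 12.22 pos [ 0.5711 -0.076   0.151 ] rpy [-3.1401e+00  1.1000e-03  1.7994e+00] F [-7.27 -3.84  9.2 ] M [-0.608  1.334  0.373] q6 -0.4231 grip 0.01561345961309273 50.075669288635254 tau6 -0.38305490277707577
Mz about axis 0.36975248817728645 raw 0.3733345246332277
```

Emit:
{"name": "carry_out", "arguments": {"plan": [[[0,0,0,0,0,0,0],[0,0,0,0,0,0,0],[0,0,0,0,0,0,0],[0,0,0,0,0,0,0]]]}}

```text
time_s: 12.55
ee_pos: [0.5711, -0.076, 0.151]
eef_rot: [-3.14, 0.001, 1.801]
force: [-8.7, -3.0, 8.4]
grip_width: 0.0157
grip_force: 50.0
```

```bash
python3 st.py
```

```text
t 12.55 pos [ 0.5711 -0.076   0.151 ] rpy [-3.1401e+00  1.0000e-03  1.8006e+00] F [-8.7  -3.01  8.42] M [-0.589  1.325  0.124] q6 -0.4244 grip 0.01565877643866159 50.01108527183533 tau6 0.12718445621430874
Mz about axis 0.11834299765636466 raw 0.12415546920695504
```

Emit:
{"name": "carry_out", "arguments": {"plan": [[[0,-0.3,0,0,0,0,50],[0,0,0,0,0,0,50],[0,0,0,0,0,0,50],[0,0,0,0,0,0,50],[0,0,0,0,0,0,50],[0,0,-20,0,0,0,50],[0,0,-25,0,0,0,50],[0,0,-25,0,0,0,50],[0,0,0,0,0,0.09,50],[0,0,0,0,0,0.09,50],[0,0,0,0,0,0.09,50],[0,0,0,0,0,0.093,50],[-23,0.3,0,0,0,0,50],[-23,0.3,0,0,0,0,50],[-23,0.3,0,0,0,0,50],[0,0,0,0,0,0,50],[0,0,0,0,0,0,50]]]}}

```text
time_s: 13.97
ee_pos: [0.5629, -0.1444, 0.2203]
eef_rot: [-3.141, -0.0, 1.436]
force: [0.7, 0.7, -0.2]
grip_width: 0.0497
grip_force: 0.0
```

```bash
python3 st.py
python3 - <<'E'
from station import optics
import cv2
from h import *
c=optics.camera("wrist");np.savez("pics/w4.npz",**c);cv2.imwrite("pics/w4.png",cv2.convertScaleAbs(c["pixels"][:,:,::-1],alpha=1.5))
E
```

```text
t 13.97 pos [ 0.5629 -0.1444  0.2203] rpy [-3.1413e+00 -2.0000e-04  1.4362e+00] F [ 0.72  0.65 -0.22] M [-0.021 -0.084 -0.001] q6 -0.1795 grip 0.049680660851712986 0.0 tau6 -0.2645627874881029
Mz about axis 0.043096977542105196 raw -0.0011378419243536794
```

View pics/w4.png

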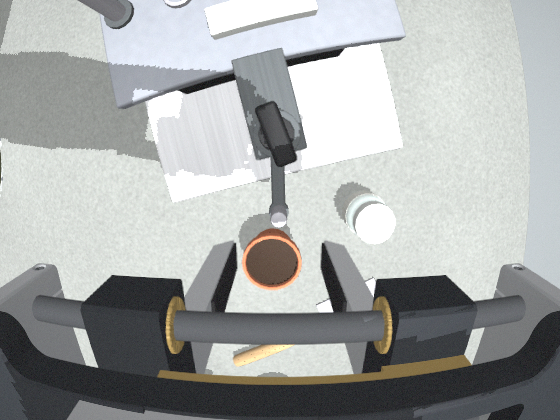

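The bar has stayed turned, and the pin at (279,217) is centred between the fingers. Descend and grip the pin again.

Emit:
{"name": "carry_out", "arguments": {"plan": [[[0,0,20,0,0,0,50],[0,0,20,0,0,0,50],[0,0,20,0,0,0,50],[0,0,20,0,0,0,50],[0,0,12,0,0,0,50],[0,0,10,0,0,0,50],[0,0,0,0,0,0,50],[0,0,0,0,0,0,0],[0,0,0,0,0,0,0],[0,0,0,0,0,0,0],[0,0,0,0,0,0,0],[0,0,0,0,0,0,0],[0,0,0,0,0,0,0],[0,0,0,0,0,0,0],[0,0,0,0,0,0,0]]], "squeeze": 20}}

```text
time_s: 15.27
ee_pos: [0.563, -0.1438, 0.1187]
eef_rot: [-3.142, 0.0, 1.438]
force: [-2.6, 1.0, 5.1]
grip_width: 0.0135
grip_force: 20.0
```

```bash
cat > sl.py <<'E'
from station import telemetry
import numpy as np
o=telemetry.get_obs();p=(o["ee_pos"]-np.array([.572,-.0755,0]))[:2];a=np.arctan2(p[1],p[0]);t=np.array([-np.sin(a),np.cos(a)])
f=o["force"]
print("t",round(float(o["time_s"]),2),"yaw",round(o["eef_rot"][2],4),"r",np.hypot(*p).round(4),"nut~",round(a+2.154+.1,3),"Ftan",round(f[:2]@t,2),"Frad",round(f[:2]@p/.07,2),"Fz",round(f[2],1),"tau",np.round(o["tau"],2),"M",np.round(o["moment"],2),"grip",round(o["grip_width"],4))
E
python3 sl.py
```

```text
t 15.27 yaw 1.4377 r 0.0689 nut~ 0.553 Ftan -2.7 Frad -0.67 Fz 5.1 tau [ 2.300e-01 -5.714e+01 -3.263e+01  2.100e-01 -7.100e-01  1.000e-02] M [-0.02  0.5   0.01] grip 0.0135
```

Emit:
{"name": "carry_out", "arguments": {"plan": [[[0.03,-2.1,0,0,0,0.03,0],[0.03,-2.1,0,0,0,0.03,0]]]}}

```text
time_s: 15.43
ee_pos: [0.5597, -0.1433, 0.1188]
eef_rot: [3.139, 0.0, 1.377]
force: [5.2, -1.0, -0.6]
grip_width: 0.0131
grip_force: 20.0
```

```bash
python3 sl.py
```

```text
t 15.43 yaw 1.3766 r 0.0689 nut~ 0.504 Ftan 5.27 Frad 0.08 Fz -0.6 tau [  0.28 -57.82 -30.94   0.16   1.37  -0.8 ] M [-0.34 -0.86  0.07] grip 0.0131
```

Emit:
{"name": "carry_out", "arguments": {"plan": [[[0.03,-2.1,0,0,0,0.03,0]]]}}

```text
time_s: 15.52
ee_pos: [0.5577, -0.1429, 0.1188]
eef_rot: [3.139, 0.0, 1.346]
force: [4.1, -2.2, 0.7]
grip_width: 0.0134
grip_force: 20.0
```

```bash
python3 sl.py
```

```text
t 15.52 yaw 1.3464 r 0.0689 nut~ 0.474 Ftan 4.5 Frad 1.24 Fz 0.7 tau [  0.57 -57.7  -30.82   0.27   1.41  -0.69] M [-0.44 -0.95  0.06] grip 0.0134
```

Emit:
{"name": "carry_out", "arguments": {"plan": [[[0.03,-2.1,0,0,0,0.03,0]]]}}

```text
time_s: 15.6
ee_pos: [0.5556, -0.1425, 0.1188]
eef_rot: [3.139, 0.0, 1.316]
force: [4.9, -2.4, -0.1]
grip_width: 0.0135
grip_force: 20.0
```

```bash
python3 sl.py
```

```text
t 15.6 yaw 1.3163 r 0.069 nut~ 0.444 Ftan 5.34 Frad 1.15 Fz -0.1 tau [  0.84 -57.48 -30.77   0.38   1.42  -0.69] M [-0.53 -0.94  0.05] grip 0.0135
```

Emit:
{"name": "carry_out", "arguments": {"plan": [[[0.03,-2.1,0,0,0,0.03,0]]]}}

```text
time_s: 15.68
ee_pos: [0.5536, -0.142, 0.1188]
eef_rot: [3.139, 0.0, 1.286]
force: [4.2, -2.8, -0.6]
grip_width: 0.0136
grip_force: 20.0
```

```bash
python3 sl.py
```

```text
t 15.68 yaw 1.2863 r 0.0691 nut~ 0.413 Ftan 4.81 Frad 1.57 Fz -0.6 tau [  1.12 -57.22 -30.73   0.5    1.42  -0.69] M [-0.58 -0.94  0.03] grip 0.0136
```

```bash
cat >> sl.py <<'E'
M=o["moment"];print("mt",round(-M[1]*t[0]+M[0]*t[1],3),"mr",round((-M[1]*p[0]+M[0]*p[1])/.07,3))
E
python3 sl.py
```

```text
t 15.68 yaw 1.2863 r 0.0691 nut~ 0.413 Ftan 4.81 Frad 1.57 Fz -0.6 tau [  1.12 -57.22 -30.73   0.5    1.42  -0.69] M [-0.58 -0.94  0.03] grip 0.0136
mt 1.057 mr 0.308
```

Emit:
{"name": "carry_out", "arguments": {"plan": [[[0.03,-2.1,0,0,0,0.03,0],[0.03,-2.1,0,0,0,0.03,0]]]}}

```text
time_s: 15.85
ee_pos: [0.5495, -0.1409, 0.1188]
eef_rot: [3.139, 0.0, 1.226]
force: [4.4, -4.4, 1.3]
grip_width: 0.013
grip_force: 20.0
```

```bash
python3 sl.py
```

```text
t 15.85 yaw 1.2262 r 0.0691 nut~ 0.352 Ftan 5.61 Frad 2.65 Fz 1.3 tau [  1.67 -56.68 -30.68   0.74   1.4   -0.7 ] M [-0.79 -0.77  0.06] grip 0.013
mt 0.99 mr 0.493
```

Emit:
{"name": "carry_out", "arguments": {"plan": [[[0.03,-2.1,0,0,0,0.03,0],[0.03,-2.1,0,0,0,0.03,0]]]}}

```text
time_s: 16.02
ee_pos: [0.5456, -0.1395, 0.1188]
eef_rot: [3.139, 0.001, 1.166]
force: [2.3, -5.1, -0.3]
grip_width: 0.0134
grip_force: 20.0
```

```bash
python3 sl.py
```

```text
t 16.02 yaw 1.1662 r 0.0692 nut~ 0.291 Ftan 4.04 Frad 3.78 Fz -0.3 tau [  2.22 -56.11 -30.66   0.98   1.34  -0.7 ] M [-0.96 -0.73  0.05] grip 0.0134
mt 1.043 mr 0.605
```

Emit:
{"name": "carry_out", "arguments": {"plan": [[[0.03,-2.1,0,0,0,0.03,0]]]}}

```text
time_s: 16.1
ee_pos: [0.5436, -0.1387, 0.1188]
eef_rot: [3.139, 0.001, 1.136]
force: [4.1, -6.3, -0.5]
grip_width: 0.0132
grip_force: 20.0
```

```bash
python3 sl.py
```

```text
t 16.1 yaw 1.1362 r 0.0693 nut~ 0.261 Ftan 6.32 Frad 4.0 Fz -0.5 tau [  2.48 -55.83 -30.63   1.11   1.33  -0.7 ] M [-1.08 -0.71  0.04] grip 0.0132
mt 1.092 mr 0.687
```

Emit:
{"name": "carry_out", "arguments": {"plan": [[[-0.1,-1.4,0,0,0,0.02,0],[-0.1,-1.4,0,0,0,0.02,0]]]}}

```text
time_s: 16.27
ee_pos: [0.5411, -0.1376, 0.1188]
eef_rot: [3.139, 0.0, 1.097]
force: [5.1, -3.8, 0.4]
grip_width: 0.0133
grip_force: 20.0
```

```bash
python3 sl.py
```

```text
t 16.27 yaw 1.0966 r 0.0694 nut~ 0.221 Ftan 6.23 Frad 1.17 Fz 0.4 tau [  1.76 -55.9  -30.3    0.79   1.49  -0.37] M [-0.85 -0.91  0.08] grip 0.0133
mt 1.19 mr 0.353
```

Emit:
{"name": "carry_out", "arguments": {"plan": [[[0,-1.4,0,0,0,0.02,0]]]}}

```text
time_s: 16.35
ee_pos: [0.5399, -0.137, 0.1188]
eef_rot: [3.139, 0.0, 1.077]
force: [5.1, -5.6, 0.0]
grip_width: 0.0133
grip_force: 20.0
```

```bash
python3 sl.py
```

```text
t 16.35 yaw 1.0767 r 0.0694 nut~ 0.202 Ftan 7.07 Frad 2.56 Fz 0.0 tau [  2.18 -55.77 -30.19   0.99   1.58  -0.42] M [-1.07 -0.88  0.1 ] grip 0.0133
mt 1.275 mr 0.542
```

Emit:
{"name": "carry_out", "arguments": {"plan": [[[0,-1.4,0,0,0,0.02,0]]]}}

```text
time_s: 16.43
ee_pos: [0.5387, -0.1364, 0.1188]
eef_rot: [3.139, 0.0, 1.057]
force: [4.7, -5.9, -0.5]
grip_width: 0.0132
grip_force: 20.0
```

```bash
python3 sl.py
```

```text
t 16.43 yaw 1.0566 r 0.0695 nut~ 0.183 Ftan 6.99 Frad 2.87 Fz -0.5 tau [  2.4  -55.7  -30.04   1.08   1.71  -0.42] M [-1.13 -0.98  0.08] grip 0.0132
mt 1.405 mr 0.513
```

Emit:
{"name": "carry_out", "arguments": {"plan": [[[0,-1.4,0,0,0,0.02,0],[0,-1.4,0,0,0,0.02,0]]]}}

```text
time_s: 16.6
ee_pos: [0.5364, -0.1352, 0.1188]
eef_rot: [3.138, 0.0, 1.017]
force: [6.7, -7.1, -2.2]
grip_width: 0.0135
grip_force: 20.0
```

```bash
python3 sl.py
```

```text
t 16.6 yaw 1.0167 r 0.0695 nut~ 0.145 Ftan 9.4 Frad 2.69 Fz -2.2 tau [  2.85 -55.64 -29.72   1.26   1.99  -0.41] M [-1.33 -1.15  0.1 ] grip 0.0135
mt 1.67 mr 0.545
```

Emit:
{"name": "carry_out", "arguments": {"plan": [[[0,-1.4,0,0,0,0.02,0]]]}}

```text
time_s: 16.68
ee_pos: [0.5352, -0.1345, 0.1188]
eef_rot: [3.138, 0.0, 0.997]
force: [6.0, -7.6, -2.2]
grip_width: 0.0137
grip_force: 20.0
```

```bash
python3 sl.py
```

```text
t 16.68 yaw 0.9966 r 0.0695 nut~ 0.125 Ftan 9.1 Frad 3.26 Fz -2.2 tau [  3.1  -55.63 -29.55   1.36   2.15  -0.41] M [-1.46 -1.21  0.13] grip 0.0137
mt 1.802 mr 0.591
```

Emit:
{"name": "carry_out", "arguments": {"plan": [[[0,-1.1,0,0,0,0.016,0],[0,0,0,0,0,0,0],[0,0,0,0,0,0,0]]]}}

```text
time_s: 16.93
ee_pos: [0.5342, -0.1339, 0.1188]
eef_rot: [3.138, 0.0, 0.982]
force: [5.2, -7.7, -1.5]
grip_width: 0.0134
grip_force: 20.0
```

```bash
python3 sl.py
```

```text
t 16.93 yaw 0.9815 r 0.0696 nut~ 0.109 Ftan 8.6 Frad 3.63 Fz -1.5 tau [  3.02 -55.45 -29.7    1.29   1.67   0.16] M [-1.37 -0.93  0.09] grip 0.0134
mt 1.526 mr 0.641
```

Emit:
{"name": "carry_out", "arguments": {"plan": [[[0,0,0,0,0,0,40],[0,0,0,0,0,0,40],[0,0,0,0,0,0,40],[0,0,0,0,0,0,40],[0,0,0,0,0,0,40],[0,0,-15,0,0,0,40],[0,0,-25,0,0,0,40],[0,0,-25,0,0,0,40],[0,0,-25,0,0,0,40],[0,0,0,0,0,0,40],[0,0,0,0,0,0,40],[0,0,0,0,0,0,40]]]}}

```text
time_s: 17.93
ee_pos: [0.5331, -0.1327, 0.2076]
eef_rot: [-3.141, 0.0, 0.982]
force: [-0.8, 0.2, 0.2]
grip_width: 0.0401
grip_force: 0.0
```

```bash
python3 sl.py
python3 - <<'E'
from station import optics
import cv2
from h import *
c=optics.camera("wrist");np.savez("pics/w5.npz",**c);cv2.imwrite("pics/w5.png",cv2.convertScaleAbs(c["pixels"][:,:,::-1],alpha=1.5))
E
```

```text
t 17.93 yaw 0.9818 r 0.0692 nut~ 0.086 Ftan -0.77 Frad 0.28 Fz 0.2 tau [ 3.000e-02 -5.489e+01 -3.665e+01  8.000e-02  4.000e-02  0.000e+00] M [ 0.02 -0.02  0.01] grip 0.0401
mt 0.002 mr -0.031
```

View pics/w5.png

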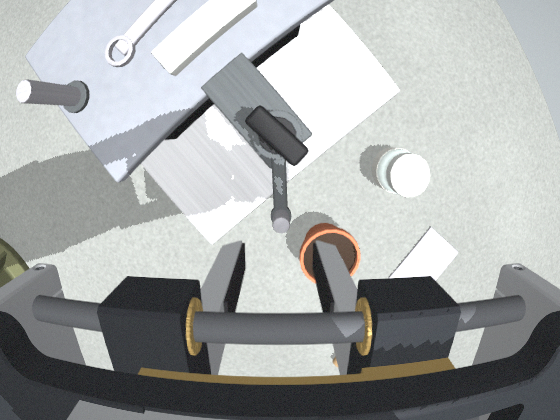

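The lever has stayed put, with the pin at (281,223), and the bar is still turned. I'll check the lever angle and bar angle once before handing in.

Run:
```python
from h import *
import cv2
c=load("w5");g=c["pixels"].max(2)
m=(g<40).astype(np.uint8);m[:,:235]=0;m[180:]=0;m[:95]=0;m[:,315:]=0
n,l,st,ce=cv2.connectedComponentsWithStats(m);k=1+st[1:,4].argmax()
ys,xs=np.where(l==k);P=np.array([plane(c,(x,y),.170,True)[:2] for x,y in zip(xs,ys)])
v=np.linalg.svd(P-P.mean(0),full_matrices=False)[2];print(st[k],P.mean(0),np.arctan2(v[0,1],v[0,0])%np.pi)
p=plane(c,(281,224),.142,True);d=p[:2]-[.572,-.0755];print(p,np.hypot(*d),np.arctan2(d[1],d[0])+2.254)
```

```text
[245 107  59  58 216] [ 0.56437897 -0.07227698] 1.7370306046136117
[ 0.5355068  -0.13388942  0.142     ] 0.06885548436729802 0.12460658682342096
```

```bash
python3 -c "
from station import ctrl
print(ctrl.hand_in())"
```

```text
the job is handed in; nothing more can be done
None
```

I loosened the nut, turned the knob clockwise until the foot bore lightly on its pad (torque rise about 0.11 N m), nipped the nut up again (rise about 0.33–0.37 N m), let go and handed the job in; hand-in gave no verdict.

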